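Lay the rolling pin in its cradle and wedge the cradle level

TASK

Lay the rolling pin in the two notches of the hinged cradle - lay it in, do not drop it - then take the wooden wedge by its upright grip and push it, thin end first and flat on the worktop, under the free end of the cradle's sloping deck until the deck lifts off its rests and lies level, so that its hinge can be tightened. Finish while still holding the wedge's grip with the wedge carrying the deck: do not let go, do not hold up the deck or the pin with the hand, keep the pin in the notches, and leave the jar, tin, lemon and mug where they are.

Things in the scene. Friction and masses are not known exactly. Their poses are not given: they have to be found in the camera images.
- cradle: Fixed aluminium frame, 104 (x) x 262 (y) mm. Origin: centre of its underside, on the worktop. Own +y: to the hinge end; -y: to the free end, where the wedge goes in. Runners 10 mm high, 12 wide at x = +-44 mm; 76 mm of bare worktop between them, open at the free end: the wedge slides on the worktop. Side plates 50 mm high and black knobs at the hinge.
- deck (a joint): Hinge angle (rad) of the wooden deck (100 wide, 12 thick, 0.45 kg); axis along the cradle's x at its y = +120 mm, 38 mm up. 0: at rest, free end drooping 0.08 rad, bottom of its free edge 13 mm above the worktop. Grows as the free end is lifted; level at 0.08 (edge 32 mm up). Moves freely, falls back by its weight; stop at 0.4.
- notches (a point): On the deck: where the seated pin's middle lies, 34 mm over the deck's top. Axes slope with the deck: y along it to the hinge end, z square to it. Notch blocks 100 mm either way along y, each 14 mm thick (y), 60 wide (x), tops 4 mm above this point; 90 degree V, floor 14 mm below it, mouth 36 mm. The pin's thin ends lie in them.
- deck_end (a point): Middle of the bottom edge of the deck's free end, under which the wedge goes; at y = -120 mm of the cradle. Axes follow the deck (y to the hinge end).
- rolling_pin: Loose wooden rolling pin, about 0.22 kg, 250 mm long. Origin: its middle, on its axis; own x along it (ends alike). Barrel 40 mm in diameter, 150 long; a thin end 20 mm in diameter, 50 long on each side. Starts lying on the worktop (axis 20 mm up), left of the cradle; it can roll.
- wedge: Loose wooden wedge, about 0.18 kg, 180 (y) x 36 (x) mm. Origin: centre of its underside. Thin tip, 3 mm, at y = +90; top rises 0.3 mm per mm to 42 at y = -40, then flat to the back, y = -90. Upright grip 24 (x) x 36 (y) mm, centred at y = -66, from 42 to 92 mm up. Starts right of the cradle, tip roughly towards it. Deck is level with the tip about 97 mm past its free edge.
- jam_jar: Bystander: glass jam jar with a grey lid, 62x62x86 mm. Origin: centre of its underside. Leave it alone.
- tin_half: Bystander: low food tin, 75x75x58 mm. Origin: centre of its underside. Leave it alone.
- lemon: Bystander: yellow lemon, 78x55x56 mm. Origin: centre of its underside. Leave it alone.
- mug: Bystander: pale mug with a green band and a handle, 84x113x92 mm. Origin: centre of its underside. Leave it alone.

How it is judged:
On the way, in this order (a step that is already met when the one before it is completed fails the run):
1. the rolling pin lies in both notches of the deck, let go, the deck still down on its rests (y of rolling_pin in the frame of notches between -0.021 and 0.021 m and x of rolling_pin in the frame of notches between -0.006 and 0.006 m and z of rolling_pin in the frame of notches between -0.006 and 0.004 m and angle between the x axis of rolling_pin and the y axis of notches, either way round below 0.04 rad and contact force between each of the fingers, the arm and rolling_pin below 0.1 N and value of joint deck below 0.012 rad and linear speed of rolling_pin below 0.03 m/s), for 0.3 s.
2. the wedge, held by the hand, has lifted the deck off its rests (value of joint deck above 0.02 rad and contact force between wedge and cradle above 0.5 N and contact force between the fingers and wedge above 1 N), for 0.2 s.
At the end, for the whole second after the job is handed in: Deck level within 0.018 rad, still, carried by the wedge (over 0.5 N), which lies flat on the worktop, held in the fingers (over 1 N). Hand and arm touch neither cradle nor pin. Pin at rest in both notches: within 21 mm along the deck, 6 mm across, 4 mm in height, 0.04 rad (y of rolling_pin in the frame of notches between -0.021 and 0.021 m and x of rolling_pin in the frame of notches between -0.006 and 0.006 m and z of rolling_pin in the frame of notches between -0.006 and 0.004 m and angle between the x axis of rolling_pin and the y axis of notches, either way round below 0.04 rad and contact force between each of the fingers, the arm and rolling_pin below 0.1 N and value of joint deck between 0.062 and 0.098 rad and velocity of joint deck between -0.02 and 0.02 rad/s and contact force between wedge and cradle above 0.5 N and contact force between the fingers and wedge above 1 N and contact force between each of the fingers, the arm and cradle below 0.2 N and height (world z) of wedge below 0.005 m and angle between wedge's own z axis and vertical below 0.05 rad and linear speed of rolling_pin below 0.02 m/s); the arm keeps its last pose, push and grip.
It fails at once if the pin is dropped (falls faster than 0.6 m/s out of the hand) (contact force between the fingers and rolling_pin below 0.05 N and linear speed of rolling_pin above 0.6 m/s).
It fails at once if the jam_jar is moved by more than 20 mm (distance of jam_jar from where it was at the start of the episode above 0.02 m).
It fails at once if the tin_half is moved by more than 20 mm (distance of tin_half from where it was at the start of the episode above 0.02 m).
It fails at once if the lemon is moved by more than 20 mm (distance of lemon from where it was at the start of the episode above 0.02 m).
It fails at once if the mug is moved by more than 20 mm (distance of mug from where it was at the start of the episode above 0.02 m).
It also fails if it takes over 64 s, if anything falls off the work surface, if the arm or the gripper's body presses on something with over 40 N, if the wrist force passes 120 N, or if a joint passes its speed limit or range.

ROBOT

A 6-joint arm with a two-finger parallel gripper is mounted at the origin on a cart in front of the work surface, level with it; the furniture and walls round the work are solid. World frame = base frame: x ahead of the robot, y to its left, z up, the work surface at z = 0. Lengths are in m, angles in rad, forces in N, time in s.
With the tool pointing down it reaches from about 0.35 to 0.725 m from the base axis. Payload 4.3 kg.
Tool frame: the origin (TCP) lies at the very end of the fingers, on their centre line; the grasp point (between the pads) lies bot.grip_depth behind it (bot.grip_depth is the distance from the TCP to the grasp point, in m); z points along the fingers, y is the line along which they close (so a half turn about z gives the same grasp; the last joint's range is limited). The gripper opens to 85 mm and grips with 20 to 120 N. Pads are 22 mm wide; open, the fingers measure 114 mm over their backs; the gripper's body (76 mm by 85 mm) begins 54 mm behind the grasp point. The pads swing forward as they close: fully open they stand 13 mm farther back than shut.
Start: joints at [-1.243, 0.377, 0.081, 1.274, 0, 1.46], TCP at [0.244, -0.521, 0.231] pointing down, gripper open.
Joint ranges: [-2.72, 2.72], [-0.84, 1.66], [-1.02, 1.22], [-1.77, 2.12], [-1.37, 1.28], [-3.14, 3.14]. Speed limits (rad/s): [2.57, 2.57, 3.14, 3.14, 3.14, 3.14].

INTERFACE

Orientations are given as a unit quaternion [x, y, z, w].
In Python, from rig import bot gives the robot as it stands.
- The arm moves only by the tool arm_command, never from a script. Its argument "targets" is a list of rows, each a list of 3 entries, a list of its own where there are three numbers: the turn, a rotation vector about the tool's x, y, z in degrees, then the shift along the tool's x, y, z in mm, then the finger opening in mm, from 0 to 85.4. A call has 1 to 20 rows; each row is the pose to reach, as a shift and turn from the pose commanded when the call began, along the tool's axes at that moment; what a row does not reach only later rows make up. A row lasts 1/10 s, in which the tool goes at most 50 mm and 8.59 degrees, less where a joint would pass 70% of its speed; a pose out of reach is approached as far as the arm can. A call with a gripper value outside its range is refused whole. The fingers move at their own pace and stop on an object; "squeeze" is the grip in N (left out, the last holds). Time passes only in rows, so rows that repeat a pose let the fingers close. It gives the time, the measured TCP pose, the force, the opening and the grip force at its end, in the units of the state.
- bot.get_state(): the state, without advancing time (a new reading comes with each control period).
- bot.camera(name): name is "scene" or "side" or "wrist"; returns (picture, depth): 384x512x3 uint8, red, green, blue; 384x512 float32, m along the optical axis (not along the pixel's ray), 0 where there is no reading.
- bot.camera_model(name): a dict with "fx", "fy", "cx", "cy" (pixels), "position" and "attitude" of the camera in the world; the wrist camera has in their place "mount" (4x4, takes a point from camera to tool coordinates, whose origin is the TCP and whose axes are the flange's). Camera axes: x right, y down, z forward; pixel columns grow to the right and rows downward; lengths in m; the calibration is good to about 2 mm. A picture is of the moment at which its call begins: read the wrist's pose just before it. camera_model takes no time and is no camera call.
- bot.sign_off(): hands the job in; it is judged then, once.
The state is a dict: "time": time; "q": joint angles; "qvel": joint speeds; "effort": joint torques, N m; "position": TCP position; "eef_rot": TCP orientation; "force": force on the tool from outside, world axes, zero at the start; "wrist_torque": the same for the moment, N m; "finger_gap": finger opening in m; "grip_force": force on a finger pad.
Only numpy, scipy, OpenCV 4.12 (cv2) and the standard library are available. Lean on these libraries where they do the work, as an engineer would, in place of code of your own. Each camera call takes 0.05 s, during which the arm holds its last target. There are 200 camera calls.

## Working session

There is one attempt and no reset: what is moved stays moved. The work goes in short steps, Python scripts to look and compute and a tool call to move; the robot and the scene stay as the last step left them, time stands still between calls to the robot, and variables do not carry over. Pictures are saved under pics/ and viewed, at most 10 in all, crops included, and the job is handed in when it is done.

Besides the shell and the picture viewer there is one more tool, called after "Call:" as a command line: name --argument value ..., lists and objects as JSON in quotes. arm_command: Moves the arm, as the interface text tells. Its arguments: {"type":"object","properties":{"targets":{"type":"array"},"squeeze":{"type":"number"}},"required":["targets"]}

```bash
mkdir -p pics; ls
cat > h.py <<'E'
import numpy as np, cv2
from scipy.spatial.transform import Rotation as R
from rig import bot
def cam(name):
    s=bot.get_state(); m=bot.camera_model(name); im,d=bot.camera(name)
    if name=="wrist":
        T=np.eye(4); T[:3,:3]=R.from_quat(s["eef_rot"]).as_matrix(); T[:3,3]=s["position"]
        T=T@np.array(m["mount"])
    else:
        T=np.eye(4); a=np.array(m["attitude"]); T[:3,:3]=a if a.shape==(3,3) else R.from_quat(a).as_matrix(); T[:3,3]=m["position"]
    return im,d,m,T
def cloud(d,m,T):
    v,u=np.indices(d.shape); p=np.stack([(u-m["cx"])/m["fx"]*d,(v-m["cy"])/m["fy"]*d,d],-1)
    P=p@T[:3,:3].T+T[:3,3]; P[d<=0]=np.nan; return P
def ray(m,T,u,v,z):
    r=T[:3,:3]@np.array([(u-m["cx"])/m["fx"],(v-m["cy"])/m["fy"],1]); return T[:3,3]+r*(z-T[2,3])/r[2]
def save(n,im): cv2.imwrite("pics/"+n,im[...,::-1])
E
python3 - <<'E'
from h import *
print(bot.grip_depth, bot.get_state())
ims=[]
for n in("scene","side"):
    im,d,m,T=cam(n); np.savez(n+".npz",im=im,d=d,P=cloud(d,m,T),T=T); print(m); ims.append(im)
save("a.png",cv2.resize(ims[0],(800,600))); save("b.png",cv2.resize(ims[1],(800,600)))
E
```

```text
pics
0.0187 {'time': 0.0, 'q': array([-1.24333210e+00,  3.78059802e-01,  7.96338186e-02,  1.27438396e+00,
       -1.54201613e-05,  1.46049678e+00]), 'qvel': array([ 6.33835541e-04, -2.13709277e-03, -7.90496491e-05,  6.24880229e-04,
        2.43776829e-04, -1.70700194e-04]), 'effort': array([ 2.74651229e-04, -4.63610744e+01,  2.69872499e+01,  2.09124223e-02,
       -2.20621473e-04,  9.83572988e-06]), 'position': array([ 0.24354352, -0.52016251,  0.23036579]), 'eef_rot': array([ 9.76140348e-01,  2.17138221e-01, -1.16771397e-04, -1.00004170e-03]), 'force': array([-0.31379921,  0.57522807,  0.71786609]), 'wrist_torque': array([-0.03858482, -0.03145276,  0.0068775 ]), 'grip_force': 0.0, 'finger_gap': 0.08569213579871997}
{'fx': 470.6102044306211, 'fy': 470.6102044306211, 'cx': 256.23463958203826, 'cy': 192.87522787918712, 'position': array([-0.16077167,  0.51692093,  1.10763206]), 'attitude': array([-0.46959659,  0.81492507, -0.29902365,  0.16112425])}
{'fx': 410.7461445136776, 'fy': 410.7461445136776, 'cx': 257.9051434701974, 'cy': 193.8594981835408, 'position': array([0.34082067, 1.0399643 , 0.50188157]), 'attitude': array([-0.08843911,  0.8277714 , -0.55042489,  0.06328883])}
```

View pics/a.png

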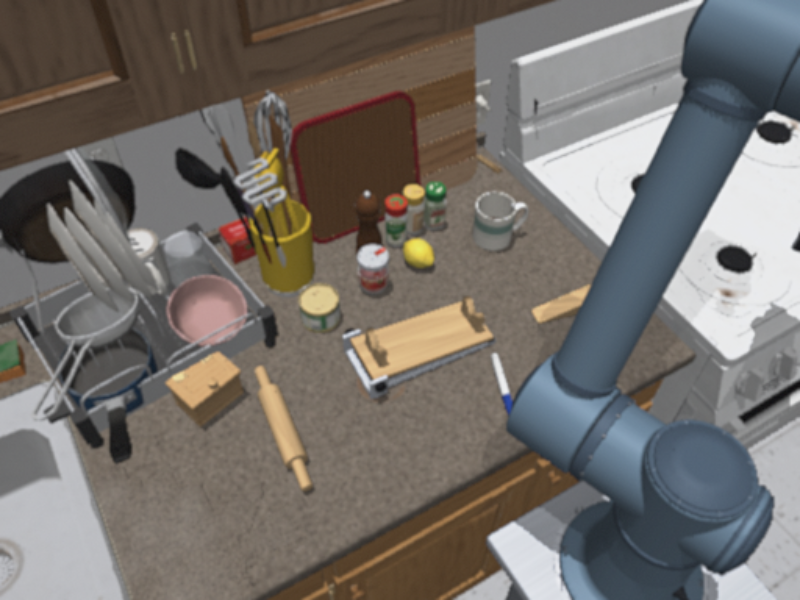

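View pics/b.png

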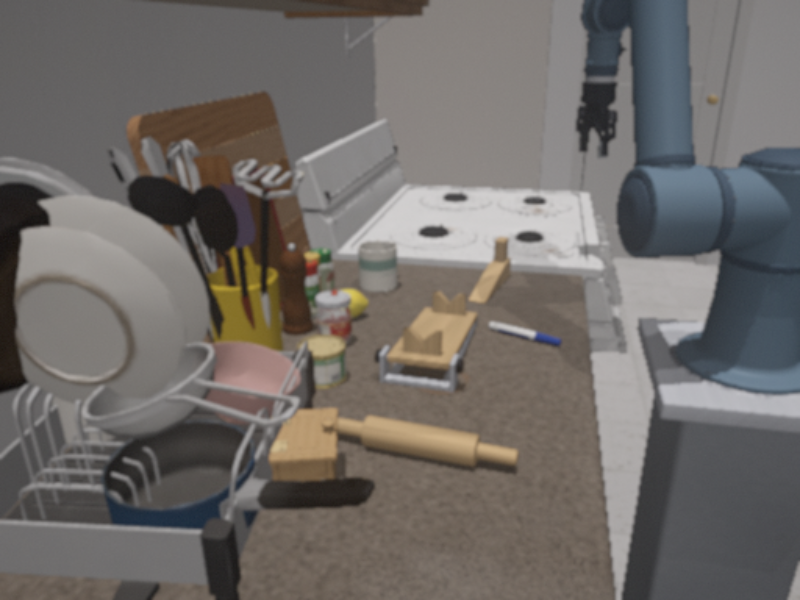

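The scene view shows the pin (262,375)-(305,485), cradle around (420,342) with its hinge at the left, and the wedge at (560,302), partly behind the arm. In the side view the wedge's grip is at (500,248).

```bash
cat > m.py <<'E'
from h import *
def pca(p):
    c=np.median(p[:,:2],0); 
    (cx,cy),(w,h),a=cv2.minAreaRect((p[:,:2]*1000).astype(np.float32)); return np.round([cx,cy,w,h,a],1)
S=np.load("scene.npz");D=np.load("side.npz")
for nm,X in(("scene",S),("side",D)):
    hsv=cv2.cvtColor(X["im"],cv2.COLOR_RGB2HSV); P=X["P"]
    wood=cv2.inRange(hsv,(10,70,90),(25,220,255))
    ok=(wood>0)&(P[...,2]>0.004)&(P[...,2]<0.12)&(P[...,0]>0.15)&(P[...,0]<0.8)
    n,l,st,c=cv2.connectedComponentsWithStats(ok.astype(np.uint8))
    for i in range(1,n):
        if st[i,4]>60:
            p=P[l==i]; print(nm,st[i],pca(p),"z",np.round(np.percentile(p[:,2],[2,50,98]),3),"x",np.round(np.percentile(p[:,0],[1,99]),3),"y",np.round(np.percentile(p[:,1],[1,99]),3))
E
python3 m.py
```

```text
scene [258 118  14  14 145] [780.9 -88.6  46.3  38.   88.4] z [0.086 0.106 0.112] x [0.763 0.8  ] y [-0.111 -0.066]
scene [258 152  20  19 174] [701.3 -44.   96.5  49.8  18.2] z [0.014 0.039 0.052] x [0.658 0.751] y [-0.073 -0.022]
scene [164 158  37  29 684] [750.4 214.4 100.8  42.4  63.9] z [0.023 0.072 0.118] x [0.727 0.787] y [0.165 0.251]
scene [191 181  26  21 427] [662.7 186.9  76.2  74.    8. ] z [0.051 0.056 0.06 ] x [0.627 0.7  ] y [0.151 0.222]
scene [341 182  37  25 401] [ 447.4 -229.7  115.4   40.2   78.6] z [0.005 0.019 0.037] x [0.427 0.472] y [-0.284 -0.174]
scene [ 224  190   92   52 2497] [514.3  55.7 245.9 122.7  86.8] z [0.025 0.037 0.076] x [0.451 0.556] y [-0.057  0.178]
scene [ 106  225   49   48 1249] [594.7 434.2  81.7 102.9  16.2] z [0.007 0.07  0.08 ] x [0.551 0.628] y [0.382 0.49 ]
scene [ 163  234   37   80 1029] [474.5 352.7  38.3 250.9  84.1] z [0.02  0.035 0.043] x [0.351 0.593] y [0.331 0.376]
side [300 153  26  40 433] [ 442.3 -247.6  172.9   37.7   77. ] z [0.004 0.025 0.089] x [0.409 0.473] y [-0.323 -0.171]
side [219 185  16  19 150] [661.3   1.3  43.5 128.1  21.6] z [0.01  0.037 0.065] x [0.656 0.699] y [-0.059  0.067]
side [ 248  186   57   50 1626] [504.6  64.7 247.9  99.7  86.7] z [0.027 0.04  0.078] x [0.452 0.557] y [-0.049  0.186]
side [141 194  40  31 698] [775.2 190.9  86.3 309.2  19.9] z [0.05  0.094 0.119] x [0.707 0.795] y [0.183 0.323]
side [190 214  31  16 343] [663.3 186.3 213.5  72.9  83.7] z [0.026 0.055 0.059] x [0.628 0.7  ] y [0.088 0.266]
side [ 172  261  159   47 3619] [523.5 456.6 253.5 307.6  78.9] z [0.012 0.04  0.074] x [0.356 0.622] y [0.347 0.497]
```

```bash
cat >> h.py <<'E'
def go(x,y,z,ang,tilt=0):
    """target TCP (m), tool-x heading deg, tilt: raise tool x by deg; prints rotvec deg + shift mm in tool axes"""
    s=bot.get_state(); R0=R.from_quat(s["eef_rot"])
    Rt=R.from_euler("z",ang,degrees=True)*R.from_euler("y",-tilt,degrees=True)*R.from_euler("x",180,degrees=True)
    d=R0.inv().apply(np.array([x,y,z])-s["position"])*1000
    print("t",round(s["time"],2),"rot",(R0.inv()*Rt).as_rotvec(degrees=True).round(2),"shift",d.round(1),"gap",round(s["finger_gap"]*1000,1))
E
python3 - <<'E'
from h import *
print(bot.camera_model("wrist"))
go(.45,-.10,.36,87)
S=np.load("scene.npz");P=S["P"][234:314,163:200].reshape(-1,3)
p=P[(P[:,2]>.012)&(P[:,2]<.05)]
print(len(p)); (vx,vy,x0,y0)=cv2.fitLine((p[:,:2]*1000).astype(np.float32),cv2.DIST_HUBER,0,.01,.01).ravel(); t=(p[:,:2]*1000-[x0,y0])@[vx,vy]
print(vx,vy,np.degrees(np.arctan2(vy,vx)),x0,y0,t.min(),t.max())
E
```

```text
{'fx': 292.32277623956344, 'fy': 292.32277623956344, 'cx': 256.0549264148241, 'cy': 189.43647898765357, 'mount': array([[-4.16289853e-04, -9.47675973e-01, -3.19233577e-01,
         8.34180523e-02],
       [ 9.99999785e-01, -5.56259330e-04,  3.47281258e-04,
        -4.37344177e-04],
       [-5.06686760e-04, -3.19233364e-01,  9.47676001e-01,
        -1.41337323e-01],
       [ 0.00000000e+00,  0.00000000e+00,  0.00000000e+00,
         1.00000000e+00]])}
t 0.1 rot [ -0.09  -0.07 -61.92] shift [ 365.1 -293.3 -128.9] gap 85.4
1056
0.9949372 -0.10049868 -5.767887 461.1829 354.53287 -112.07310504403411 138.86708688367096
```

Call:
arm_command --targets '[[[0,0,-62],[365,-293,-129],85],[[0,0,-62],[365,-293,-129],85],[[0,0,-62],[365,-293,-129],85],[[0,0,-62],[365,-293,-129],85],[[0,0,-62],[365,-293,-129],85],[[0,0,-62],[365,-293,-129],85],[[0,0,-62],[365,-293,-129],85],[[0,0,-62],[365,-293,-129],85],[[0,0,-62],[365,-293,-129],85],[[0,0,-62],[365,-293,-129],85],[[0,0,-62],[365,-293,-129],85],[[0,0,-62],[365,-293,-129],85]]'

```text
time: 1.3
position: [0.4502, -0.1002, 0.36]
eef_rot: [0.724, 0.69, -0.0, -0.0]
force: [-1.5, -0.1, 0.5]
finger_gap: 0.0852
grip_force: 0.0
```

Run:
```python
from h import *
im,d,m,T=cam("wrist"); P=cloud(d,m,T); np.savez("w1.npz",im=im,d=d,P=P,T=T); save("w1.png",im)
print(bot.get_state()["position"])
go(.4745,.3532,.12,174.2)
```

```text
[ 0.4498063  -0.10087468  0.35977378]
t 1.35 rot [-6.00e-02 -3.00e-02 -8.71e+01] shift [454.8   1.9 239.6] gap 85.3
```

View pics/w1.png

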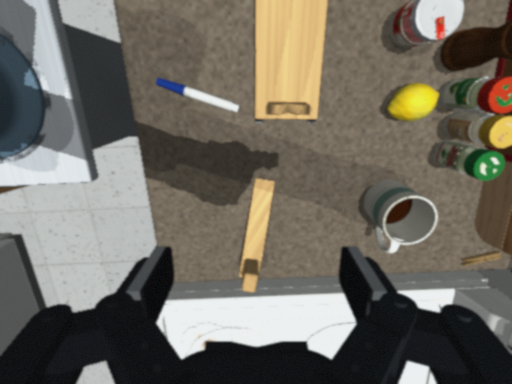

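The wrist view shows the deck's free end at about (256–318, 118), the wedge with its tip at (264,182) and grip at (251,268), and the mug to the right at (400,215).

Run:
```python
from h import *
W=np.load("w1.npz");P=W["P"];hsv=cv2.cvtColor(W["im"],cv2.COLOR_RGB2HSV)
wood=(cv2.inRange(hsv,(10,60,90),(25,230,255))>0)&(P[...,2]>.001)
def rep(n,sl,zr):
    k=np.zeros_like(wood);k[sl]=1; k&=wood&(P[...,2]>zr[0])&(P[...,2]<zr[1]); p=P[k]
    vx,vy,x0,y0=cv2.fitLine((p[:,:2]*1000).astype(np.float32),cv2.DIST_HUBER,0,.01,.01).ravel()
    print(n,len(p),cv2.minAreaRect((p[:,:2]*1000).astype(np.float32)),np.degrees(np.arctan2(vy,vx)),(p[:,:2].min(0)+p[:,:2].max(0))/2,"y",p[:,1].min(),p[:,1].max())
rep("wedge",np.s_[170:300,230:285],(.001,.1)); rep("wedge ramp",np.s_[170:255,230:285],(.001,.05)); rep("grip",np.s_[250:300,230:285],(.08,.1))
rep("deck",np.s_[0:125,250:330],(.01,.055)); 
for v in(10,40,70,90):
    k=np.where(wood[v,240:340])[0]+240; print(v,P[v,k[0]],P[v,k[-1]],(P[v,k[0]]+P[v,k[-1]])/2)
k=wood.copy();k[130:]=0;k[:,:250]=0;k[:,330:]=0;p=P[k&(P[...,2]>.055)]
print("block",p.min(0),p.max(0),p.mean(0))
k=wood.copy();k[130:]=0;k[:,:250]=0;k[:,330:]=0;p=P[k&(P[...,2]<.055)];print("deck end",p[np.argmin(p[:,1])])
for nm in("scene","side"):
    Q=np.load(nm+".npz")["P"].reshape(-1,3); q=Q[(Q[:,2]>.055)&(Q[:,2]<.09)&(abs(Q[:,0]-.505)<.05)&(Q[:,1]>-.08)&(Q[:,1]<.2)]
    for lo,hi in((-.08,.0),(.1,.2)):
        b=q[(q[:,1]>lo)&(q[:,1]<hi)]; print(nm,len(b),b.min(0).round(4),b.max(0).round(4),b.mean(0).round(4))
```

```text
wedge 2094 ((448.0386657714844, -256.6181640625), (179.72845458984375, 43.10061264038086), 77.4954833984375) 76.35092 [ 0.44392585 -0.25331153] y -0.3405752639506661 -0.1660477870797954
wedge ramp 1555 ((449.06573486328125, -242.12451171875), (151.05465698242188, 42.99943161010742), 79.16917419433594) 76.30131 [ 0.44684987 -0.24301524] y -0.31998268406401437 -0.1660477870797954
grip 281 ((430.1183776855469, -319.503173828125), (36.245948791503906, 24.188751220703125), 75.91997528076172) 72.63863 [ 0.43015587 -0.32005708] y -0.33923546827341355 -0.3008786852842785
deck 7692 ((505.9387512207031, 17.619583129882812), (163.91360473632812, 100.07014465332031), 86.49005889892578) 84.68356 [0.5056291  0.01752342] y -0.06602847368729062 0.1010753146931779
10 [0.46058976 0.0889589  0.03567004] [0.55970054 0.0844477  0.03411605] [0.51014515 0.0867033  0.03489305]
40 [0.45876954 0.05203956 0.03139925] [0.55679513 0.04704251 0.03259379] [0.50778233 0.04954103 0.03199652]
70 [0.45678815 0.01191728 0.03004762] [0.55407331 0.00717764 0.0291497 ] [0.50543073 0.00954746 0.02959866]
90 [ 0.45385691 -0.01627927  0.02575543] [ 0.55180956 -0.02111676  0.0283192 ] [ 0.50283324 -0.01869801  0.02703732]
block [ 0.47263452 -0.05325395  0.05500428] [ 0.53224109 -0.03655761  0.06590032] [ 0.50267182 -0.04480037  0.06114703]
deck end [ 0.54836275 -0.06608741  0.00943218]
scene 80 [ 0.467  -0.0592  0.055 ] [ 0.5286 -0.0399  0.0695] [ 0.4984 -0.0484  0.0619]
scene 164 [0.4786 0.1403 0.055 ] [0.5414 0.1599 0.0859] [0.5077 0.1519 0.0712]
side 62 [ 0.4695 -0.0518  0.0551] [ 0.5286 -0.033   0.066 ] [ 0.4996 -0.0404  0.0605]
side 256 [0.4803 0.1452 0.0551] [0.5415 0.1667 0.0825] [0.5099 0.1601 0.068 ]
```

Call:
arm_command --targets '[[[0,0,-44],[230,1,0],85],[[0,0,-44],[230,1,0],85],[[0,0,-44],[230,1,0],85],[[0,0,-44],[230,1,0],85],[[0,0,-44],[230,1,0],85],[[0,0,-87],[455,2,140],85],[[0,0,-87],[455,2,140],85],[[0,0,-87],[455,2,140],85],[[0,0,-87],[455,2,140],85],[[0,0,-87],[455,2,140],85],[[0,0,-87],[455,2,140],85],[[0,0,-87],[455,2,140],85],[[0,0,-87],[455,2,140],85]]'

```text
time: 2.65
position: [0.4758, 0.3519, 0.2206]
eef_rot: [0.053, 0.999, -0.001, 0.0]
force: [0.1, -0.1, -0.2]
finger_gap: 0.0851
grip_force: 0.0
```

Run:
```python
from h import *
im,d,m,T=cam("wrist"); P=cloud(d,m,T); save("w2.png",im)
hsv=cv2.cvtColor(im,cv2.COLOR_RGB2HSV)
k=(cv2.inRange(hsv,(8,60,80),(25,230,255))>0)&(P[...,2]>.012)&(P[...,2]<.05)&(abs(P[...,0]-.474)<.14)&(abs(P[...,1]-.353)<.06)
p=P[k]; print(len(p),np.percentile(p[:,2],[5,50,99]))
q=(p[:,:2]*1000).astype(np.float32); print(cv2.minAreaRect(q)); vx,vy,x0,y0=cv2.fitLine(q,cv2.DIST_HUBER,0,.01,.01).ravel(); t=(q-[x0,y0])@[vx,vy]; print(np.degrees(np.arctan2(vy,vx)),x0,y0,t.min(),t.max())
b=p[p[:,2]>.034]; print("ridge",b.mean(0),cv2.minAreaRect((b[:,:2]*1000).astype(np.float32)))
```

```text
5673 [0.02243769 0.03412768 0.04396136]
((475.38275146484375, 364.37628173828125), (246.01199340820312, 79.16219329833984), 5.142289161682129)
-4.0342755 464.0333 359.03534 -112.307686 136.70009
ridge [0.47603561 0.36013387 0.03742859] ((493.6904296875, 361.1400451660156), (184.18649291992188, 67.9917221069336), 12.06323528289795)
```

View pics/w2.png

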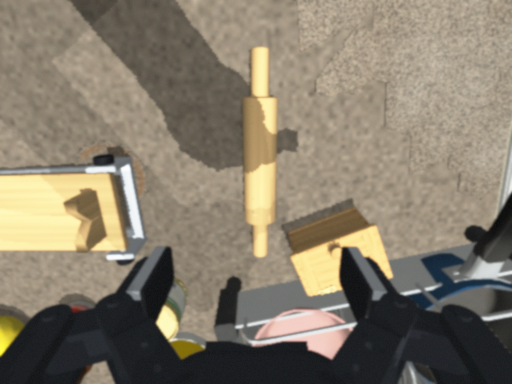

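The pin runs vertically from (260,48) to (261,256), aligned with the tool. The wooden box at (335,250) contaminated the fit, so I'll restrict the columns.

Run:
```python
from h import *
im,d,m,T=cam("wrist")
hsv=cv2.cvtColor(im,cv2.COLOR_RGB2HSV); k=cv2.inRange(hsv,(8,60,60),(25,230,255)); k[:,:238]=0;k[:,284:]=0;k[265:]=0
v=np.arange(100,222); mid=[np.where(k[i])[0] for i in v]; c=np.array([(a.min()+a.max())/2 for a in mid]); f=np.polyfit(v,c,1); 
vs=np.where(k.sum(1)>5)[0]; print(f,vs.min(),vs.max())
a=ray(m,T,np.polyval(f,vs.min()),vs.min(),.02);b=ray(m,T,np.polyval(f,vs.max()),vs.max(),.02)
print(a,b,np.linalg.norm(a-b),(a+b)/2,np.degrees(np.arctan2(*(a-b)[1::-1])))
c=(a+b)/2; go(c[0],c[1],.004,np.degrees(np.arctan2(*(a-b)[1::-1])))
```

```text
[3.78691499e-03 2.58785643e+02] 45 257
[0.35041509 0.36937881 0.02      ] [0.60692332 0.34376739 0.02      ] 0.25778365479811033 [0.47866921 0.3565731  0.02      ] 174.2981217770411
t 2.75 rot [ 0.04  0.1  -0.4 ] shift [ -1.4   4.6 217.8] gap 85.0
```

Call:
arm_command --targets '[[[0,0,0],[1,4,50],85],[[0,0,0],[1,4,100],85],[[0,0,0],[1,4,150],85],[[0,0,0],[1,4,180],85],[[0,0,0],[1,4,200],85],[[0,0,0],[1,4,210],85],[[0,0,0],[1,4,217],85],[[0,0,0],[1,4,217],85],[[0,0,0],[1,4,217],30],[[0,0,0],[1,4,217],30],[[0,0,0],[1,4,217],30],[[0,0,0],[1,4,217],30],[[0,0,0],[1,4,217],30],[[0,0,0],[1,4,217],30],[[0,0,0],[1,4,217],30],[[0,0,0],[1,4,217],30]]' --squeeze 40

```text
time: 4.35
position: [0.4754, 0.358, 0.0043]
eef_rot: [0.052, 0.999, 0.0, 0.001]
force: [-1.6, -1.1, 5.9]
finger_gap: 0.039
grip_force: 39.8
```

Run:
```python
from h import *
print(bot.get_state()["position"],bot.get_state()["grip_force"])
go(.4745,.3532,.25,174.2)
go(.509,.056,.25,86.5,4.58)
```

```text
[0.47537304 0.35804588 0.00433416] 39.83086824417114
t 4.35 rot [ 0.04  0.09 -0.11] shift [  -0.    -4.7 -245.7] gap 39.0
t 4.35 rot [-3.4   3.69 87.54] shift [ -64.9 -296.8 -245.8] gap 39.0
```

Call:
arm_command --targets '[[[0,0,0],[0,0,-10],30],[[0,0,0],[0,0,-40],30],[[0,0,0],[0,0,-80],30],[[0,0,0],[0,0,-120],30],[[0,0,0],[0,0,-160],30],[[0,0,0],[0,0,-190],30],[[0,0,8],[-6,-29,-190],30],[[0,0,16],[-12,-58,-190],30],[[0,0,24],[-18,-87,-190],30],[[0,0,32],[-25,-116,-190],30],[[0,0,40],[-31,-145,-190],30],[[0,0,48],[-38,-174,-190],30],[[0,0,56],[-45,-203,-190],30],[[0,0,64],[-52,-232,-190],30],[[0,0,72],[-58,-261,-190],30],[[-3,3,80],[-65,-285,-180],30],[[-3.4,3.7,87.5],[-65,-297,-160],30],[[-3.4,3.7,87.5],[-65,-297,-160],30],[[-3.4,3.7,87.5],[-65,-297,-160],30],[[-3.4,3.7,87.5],[-65,-297,-160],30]]'

```text
time: 6.35
position: [0.5091, 0.0564, 0.1642]
eef_rot: [0.727, 0.686, 0.029, -0.027]
force: [-0.5, 0.6, -1.2]
finger_gap: 0.0386
grip_force: 40.7
```

Run:
```python
from h import *
s=bot.get_state();print(s["position"],s["grip_force"]); go(.509,.056,.053,86.5,4.58)
im,d,m,T=cam("wrist");P=cloud(d,m,T);np.savez("w3.npz",im=im,d=d,P=P,T=T); save("w3.png",im)
im,d,m,T=cam("side");P=cloud(d,m,T);np.savez("s3.npz",im=im,d=d,P=P,T=T); save("s3.png",cv2.resize(im[130:280,180:380],(800,600)))
```

```text
[0.50908815 0.05640647 0.16415394] 40.6814968585968
t 6.35 rot [-0.05  0.02  0.18] shift [ -9.2  -0.  110.8] gap 38.6
```

View pics/w3.png

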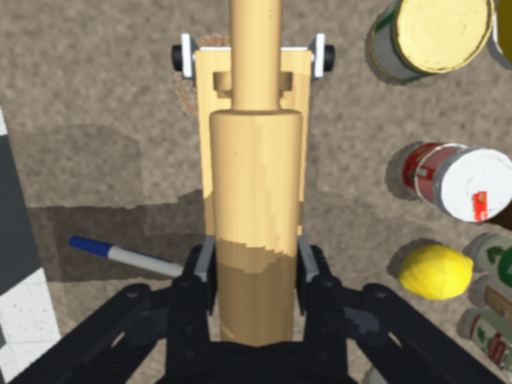

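View pics/s3.png

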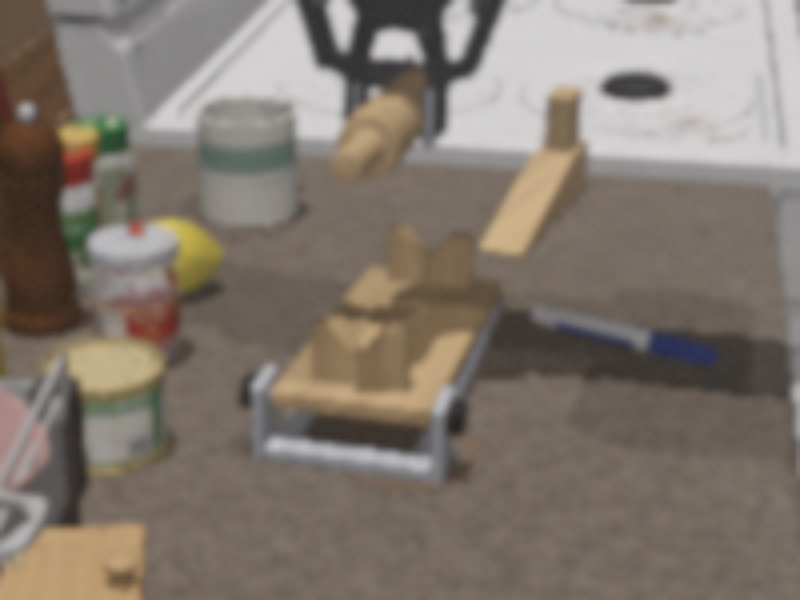

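The wrist view shows the pin straight in the fingers (centre column about 257), the deck edges at 200 and 310 and the hinge block at row 80. The side view shows the pin clear above both notch blocks.

Run:
```python
from h import *
from rig import bot
s=bot.get_state();R0=R.from_quat(s["eef_rot"]);W=np.load("w3.npz");P=W["P"]
hsv=cv2.cvtColor(W["im"],cv2.COLOR_RGB2HSV);wood=cv2.inRange(hsv,(8,50,60),(27,230,255))>0
tool=lambda p:R0.inv().apply(p-s["position"])*1000
pin=wood&(P[...,2]>.12); 
for lo,hi in((10,100),(118,235)):
    c=[]
    for v in range(lo,hi,4):
        k=np.where(pin[v,200:312])[0]+200; u=(k.min()+k.max())/2
        q=tool(P[v,int(u)-4:int(u)+5]).mean(0); e=tool(P[v,[k.min()+2,k.max()-2]]); c.append([q[0],e[:,1].mean(),q[2]])
    c=np.array(c); print("tool x",c[0,0],c[-1,0],"y fit",np.polyfit(c[:,0],c[:,1],1),"z fit",np.polyfit(c[:,0],c[:,2],1))
t=tool(P.reshape(-1,3)).reshape(P.shape); print("shoulder x",t[104:116,256,0].round(1),"end",[t[v,256,0].round(1) for v in (0,2,4)])
# deck
dk=wood&(P[...,2]<.05)&(P[...,2]>.015)
for v in range(100,210,20):
    k=np.where(dk[v,190:320])[0]+190; print(v,P[v,k.min()+1].round(4),P[v,k.max()-1].round(4),((P[v,k.min()]+P[v,k.max()])/2).round(4))
b=P[(wood)&(P[...,2]>.06)&(P[...,2]<.1)]; print("block",len(b),b.min(0),b.max(0))
b2=b[b[:,2]>.074];print(b2.mean(0),b2.min(0),b2.max(0))
b=P[50:110,180:330].reshape(-1,3)
```

```text
tool x 109.72264458393107 80.40647381930486 y fit [-0.00150547  0.62508966] z fit [-4.06772220e-03 -2.38805049e+01]
 ** On entry to DLASCL parameter number  4 had an illegal value
 ** On entry to DLASCL parameter number  4 had an illegal value
 ** On entry to DLASCL parameter number  4 had an illegal value
 ** On entry to DLASCL parameter number  4 had an illegal value
 ** On entry to DLASCL parameter number  5 had an illegal value
 ** On entry to DLASCL parameter number  4 had an illegal valueTraceback (most recent call last):
  File "<stdin>", line 12, in <module>
    c, resids, rank, s = lstsq(lhs, rhs, rcond)
                         ~~~~~^^^^^^^^^^^^^^^^^
    x, resids, rank, s = _umath_linalg.lstsq(a, b, rcond,
                         ~~~~~~~~~~~~~~~~~~~^^^^^^^^^^^^^
                                             signature=signature)
                                             ^^^^^^^^^^^^^^^^^^^^
    raise LinAlgError("SVD did not converge in Linear Least Squares")
numpy.linalg.LinAlgError: SVD did not converge in Linear Least Squares
```

Run:
```python
from h import *
s=bot.get_state();R0=R.from_quat(s["eef_rot"]);W=np.load("w3.npz");P=W["P"]
hsv=cv2.cvtColor(W["im"],cv2.COLOR_RGB2HSV);wood=cv2.inRange(hsv,(8,50,60),(27,230,255))>0
t=(P-s["position"])@R0.as_matrix()*1000; print("shoulder x",t[98:122:2,256,0].round(1))
dk=wood&(P[...,2]<.05)&(P[...,2]>.015); C=[]
for v in range(110,200,10):
    k=np.where(dk[v,190:320])[0]+190; C.append(np.r_[(P[v,k.min()]+P[v,k.max()])/2,np.linalg.norm(P[v,k.min()]-P[v,k.max()])])
C=np.array(C);print(C.round(4),np.polyfit(C[:,1],C[:,0],1))
b=P[wood&(P[...,2]>.06)&(P[...,2]<.1)&(P[...,1]>.1)]; print("block",len(b),b.min(0),b.max(0),np.percentile(b,[5,50,95],axis=0))
k=wood&(P[...,2]<.055); ys=P[k&(abs(P[...,0]-.49)<.05)]; print("deck hinge end y",np.nanmax(ys[:,1]))
```

```text
shoulder x [80.4 79.7 78.9 78.2 77.5 76.7 76.1 75.5 75.1 74.4 73.7 73.1]
[[0.512  0.1332 0.0391 0.0981]
 [0.5111 0.1245 0.038  0.0984]
 [0.5109 0.1155 0.0373 0.0985]
 [0.5098 0.1064 0.0364 0.0988]
 [0.5099 0.0971 0.0363 0.0986]
 [0.5091 0.0874 0.0344 0.0983]
 [0.5087 0.0775 0.033  0.0995]
 [0.5082 0.0677 0.0336 0.0983]
 [0.508  0.0573 0.032  0.0987]] [0.05183215 0.50476947]
block 611 [0.48281865 0.14545956 0.07542885] [0.5426668  0.16230652 0.08177902] [[0.48425417 0.14711149 0.07739917]
 [0.49466381 0.1541051  0.07888614]
 [0.54170154 0.16086124 0.08019848]]
deck hinge end y 0.23930866255825706
```

Run:
```python
from h import *
go(.5076,.0546,.066,87.0,4.58)
```

```text
t 6.45 rot [ 0.02  0.03 -0.31] shift [-9.8 -1.6 97.7] gap 38.4
```

Call:
arm_command --targets '[[[0,0,-0.3],[-3,-1,30],30],[[0,0,-0.3],[-6,-1.6,60],30],[[0,0,-0.3],[-8,-1.6,80],30],[[0,0,-0.3],[-9.3,-1.6,92],30],[[0,0,-0.3],[-9.8,-1.6,97.7],30],[[0,0,-0.3],[-9.8,-1.6,97.7],30],[[0,0,-0.3],[-9.8,-1.6,97.7],30]]'

```text
time: 7.15
position: [0.5079, 0.0538, 0.0661]
eef_rot: [0.726, 0.687, 0.029, -0.027]
force: [-0.7, 0.5, -1.1]
finger_gap: 0.0389
grip_force: 40.8
```

Run:
```python
from h import *
s=bot.get_state();print(s["position"],s["force"])
go(.5076,.0546,.0545,87.0,4.58)
im,d,m,T=cam("wrist");save("w4.png",im)
im,d,m,T=cam("side"); save("s4.png",cv2.resize(im[130:280,180:380],(800,600)))
```

```text
[0.50791271 0.05377158 0.06613867] [-0.69475107  0.50381165 -1.14015264]
t 7.15 rot [ 0.05  0.04 -0.13] shift [-0.1 -0.4 11.7] gap 38.9
```

View pics/s4.png

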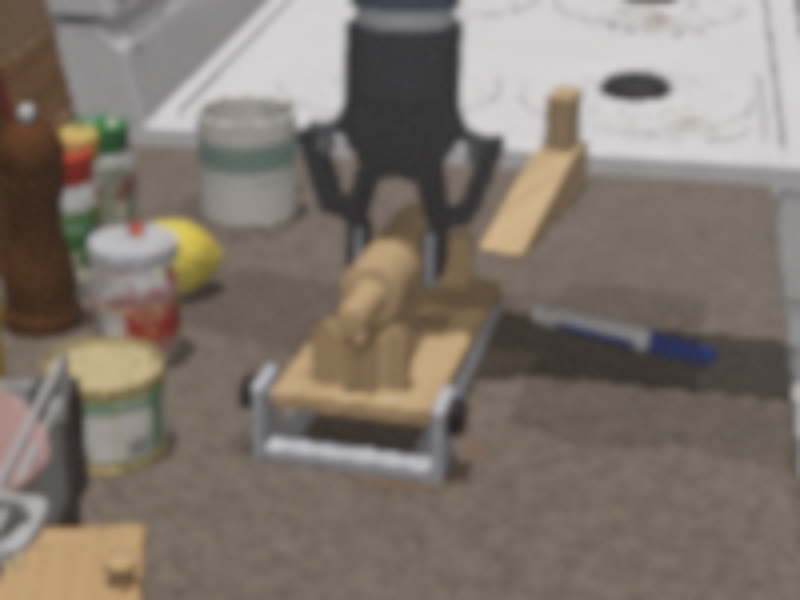

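The pin's thin end hangs centred over the near V (360,340), just above its seat. I'll lower the last bit slowly.

Call:
arm_command --targets '[[[0,0,0],[0,-0.4,3],30],[[0,0,0],[0,-0.4,6],30],[[0,0,0],[0,-0.4,8],30],[[0,0,0],[0,-0.4,9.5],30],[[0,0,0],[0,-0.4,10.5],30],[[0,0,0],[0,-0.4,10.5],30],[[0,0,0],[0,-0.4,10.5],30]]'

```text
time: 7.95
position: [0.5065, 0.0545, 0.0546]
eef_rot: [0.726, 0.687, 0.028, -0.028]
force: [-0.3, -0.1, -1.2]
finger_gap: 0.0388
grip_force: 40.8
```

Call:
arm_command --targets '[[[0,0,0],[0,0.8,0.7],30],[[0,0,0],[0,0.8,0.7],30],[[0,0,0],[0,0.8,0.7],30]]'

```text
time: 8.25
position: [0.5072, 0.0546, 0.054]
eef_rot: [0.726, 0.687, 0.028, -0.028]
force: [-0.7, 0.8, -1.0]
finger_gap: 0.0385
grip_force: 41.0
```

Call:
arm_command --targets '[[[0,0,0],[0,0,0.7],30],[[0,0,0],[0,0,0.7],30],[[0,0,0],[0,0,0.7],30]]'

```text
time: 8.55
position: [0.5073, 0.0546, 0.0538]
eef_rot: [0.726, 0.687, 0.028, -0.028]
force: [-2.7, 0.4, 4.8]
finger_gap: 0.0386
grip_force: 41.5
```

Call:
arm_command --targets '[[[0,0,0],[0,0,0.7],30],[[0,0,0],[0,0,0.7],30],[[0,0,0],[0,0,0.7],30]]'

```text
time: 8.85
position: [0.5073, 0.0545, 0.0537]
eef_rot: [0.726, 0.687, 0.029, -0.027]
force: [-5.1, -0.4, 10.5]
finger_gap: 0.0388
grip_force: 42.1
```

Call:
arm_command --targets '[[[0,0,0],[0,0,-0.7],30],[[0,0,0],[0,0,-0.9],36],[[0,0,0],[0,0,-0.9],42],[[0,0,0],[0,0,-0.9],48],[[0,0,0],[0,0,-0.9],60],[[0,0,0],[0,0,-0.9],80],[[0,0,0],[0,0,-0.9],80],[[0,0,0],[0,0,-0.9],80],[[0,0,0],[0,0,-0.9],80],[[0,0,0],[0,0,-0.9],80]]' --squeeze 20

```text
time: 9.85
position: [0.5073, 0.0546, 0.0535]
eef_rot: [0.726, 0.687, 0.028, -0.028]
force: [-0.1, -0.2, -0.3]
finger_gap: 0.0802
grip_force: 0.0
```

Run:
```python
from h import *
s=bot.get_state();print(s["position"],s["force"],s["finger_gap"])
im,d,m,T=cam("wrist");P=cloud(d,m,T);save("w5.png",im)
im2,d,m,T=cam("side"); save("s5.png",np.hstack([cv2.resize(im2[150:270,210:330],(400,400)),cv2.resize(im,(400,400))]))
```

```text
[0.50732906 0.05457482 0.05345902] [-0.14995619 -0.17358936 -0.25094947] 0.08022047216857091
```

View pics/s5.png

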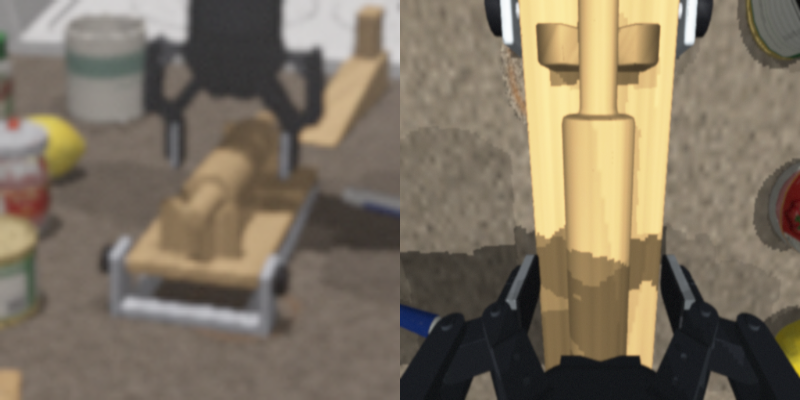

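The pin is resting in both notches and the fingers are open and clear. Next I rise and head for the wedge.

Call:
arm_command --targets '[[[0,0,0],[0,0,-15],80],[[0,0,0],[0,0,-40],80],[[0,0,0],[0,0,-80],80],[[0,0,0],[0,0,-120],80],[[0,0,0],[0,0,-160],80],[[0,0,0],[0,0,-160],80]]'

```text
time: 10.55
position: [0.5105, 0.0413, 0.2188]
eef_rot: [0.726, 0.687, 0.032, -0.024]
force: [1.6, 0.6, 0.1]
finger_gap: 0.0798
grip_force: 0.0
```

Run:
```python
from h import *
go(.430,-.3195,.19,76.2)
```

```text
t 10.55 rot [ 0.13 -4.57 10.63] shift [-365.8  -60.6   -0.6] gap 79.8
```

Call:
arm_command --targets '[[[0,-2,3],[-90,-15,0],80],[[0,-4.6,6],[-180,-30,0],80],[[0,-4.6,9],[-270,-45,0],80],[[0.1,-4.6,10.6],[-366,-60.6,-0.6],80],[[0.1,-4.6,10.6],[-366,-60.6,-0.6],80],[[0.1,-4.6,10.6],[-366,-60.6,-0.6],80],[[0.1,-4.6,10.6],[-366,-60.6,-0.6],80],[[0.1,-4.6,10.6],[-366,-60.6,-0.6],80],[[0.1,-4.6,10.6],[-366,-60.6,-0.6],80],[[0.1,-4.6,10.6],[-366,-60.6,-0.6],80]]'

```text
time: 11.55
position: [0.4257, -0.3186, 0.1838]
eef_rot: [0.787, 0.617, -0.004, -0.004]
force: [-0.2, 0.6, -0.0]
finger_gap: 0.0799
grip_force: 0.0
```

Run:
```python
from h import *
s=bot.get_state();print(s["position"])
im,d,m,T=cam("wrist");P=cloud(d,m,T);save("w6.png",im)
hsv=cv2.cvtColor(im,cv2.COLOR_RGB2HSV);k=(cv2.inRange(hsv,(8,50,60),(27,230,255))>0)&(P[...,1]<-.12)&(P[...,2]>-.01)
g=P[k&(P[...,2]>.086)&(P[...,2]<.1)]; print("grip",len(g),cv2.minAreaRect((g[:,:2]*1000).astype(np.float32)))
w=k&(P[...,2]<.05); C=[]
for v in range(w.shape[0]):
    u=np.where(w[v])[0]
    if len(u)>15: q=P[v,[u.min(),u.max()]]; C.append(np.r_[q.mean(0),np.linalg.norm(q[0]-q[1])])
C=np.array(C); C=C[abs(C[:,3]-.036)<.004]; f=np.polyfit(C[:,1],C[:,0],1); print(len(C),f,"heading",90-np.degrees(np.arctan(f[0])),"tip y",P[w][:,1].max(),"x at grip",np.polyval(f,-.3195))
q=P[(P[...,1]>-.12)&(P[...,1]<-.0)&(P[...,2]>.015)&(P[...,2]<.05)&(cv2.inRange(hsv,(8,50,60),(27,230,255))>0)]
if len(q): print("deck end y",q[:,1].min())
```

```text
[ 0.42565531 -0.31864221  0.18377252]
grip 1071 ((429.5259094238281, -320.1536865234375), (35.74053955078125, 23.745012283325195), 77.33091735839844)
2 [4.67299633 2.01611568] heading 12.078855905254159 tip y -0.12000621670474018 x at grip 0.523093356403082
```

View pics/w6.png

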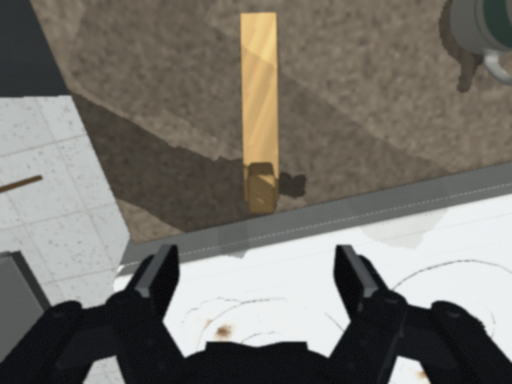

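The wedge is seen upright in the image, tip at (259,14) and grip top around (262,190), well aligned with the tool.

Run:
```python
from h import *
go(.4298,-.3200,.050,76.8)
```

```text
t 11.6 rot [-0.64  0.05 -0.52] shift [ -0.9   5.7 134. ] gap 80.2
```

Call:
arm_command --targets '[[[-0.3,0,-0.3],[0,3,30],80],[[-0.6,0,-0.5],[-0.9,5.7,60],80],[[-0.6,0,-0.5],[-0.9,5.7,90],80],[[-0.6,0,-0.5],[-0.9,5.7,115],80],[[-0.6,0,-0.5],[-0.9,5.7,128],80],[[-0.6,0,-0.5],[-0.9,5.7,134],80],[[-0.6,0,-0.5],[-0.9,5.7,134],80],[[-0.6,0,-0.5],[-0.9,5.7,134],80]]'

```text
time: 12.4
position: [0.4308, -0.3211, 0.0514]
eef_rot: [0.784, 0.621, -0.001, 0.001]
force: [-0.1, -0.6, 0.7]
finger_gap: 0.0802
grip_force: 0.0
```

Run:
```python
from h import *
print(bot.get_state()["force"]);go(.4298,-.3200,.050,76.8)
```

```text
[-0.12206991 -0.56737955  0.74284022]
t 12.4 rot [0.09 0.16 0.02] shift [ 0.8 -1.2  1.4] gap 80.2
```

Call:
arm_command --targets '[[[0,0,0],[0.8,-1.2,1],60],[[0,0,0],[0.8,-1.2,1],40],[[0,0,0],[0.8,-1.2,1],15],[[0,0,0],[0.8,-1.2,1],15],[[0,0,0],[0.8,-1.2,1],15],[[0,0,0],[0.8,-1.2,1],15],[[0,0,0],[0.8,-1.2,1],15],[[0,0,0],[0.8,-1.2,1],15],[[0,0,0],[0.8,-1.2,1],15],[[0,0,0],[0.8,-1.2,1],15]]' --squeeze 60

```text
time: 13.4
position: [0.4293, -0.3205, 0.05]
eef_rot: [0.784, 0.621, -0.001, 0.001]
force: [-1.0, 0.7, 5.5]
finger_gap: 0.0232
grip_force: 59.2
```

Run:
```python
from h import *
s=bot.get_state();print(s["force"],s["position"],R.from_quat(s["eef_rot"]).as_matrix()[:,0])
im,d,m,T=cam("wrist");P=cloud(d,m,T);save("w7.png",im);np.savez("w7.npz",im=im,P=P,T=T)
hsv=cv2.cvtColor(im,cv2.COLOR_RGB2HSV);k=(cv2.inRange(hsv,(8,50,60),(27,230,255))>0)
t=(P-s["position"])@R.from_quat(s["eef_rot"]).as_matrix()*1000
w=k&(P[...,2]<.04)&(abs(t[...,1])<30)&(t[...,0]>40)&(t[...,0]<175)
q=t[w];print(len(q),cv2.minAreaRect(q[:,:2].astype(np.float32)),q.min(0),q.max(0))
# ramp plane in tool coordinates: z tilt across
A=np.c_[q[:,:2],np.ones(len(q))];print("plane",np.linalg.lstsq(A,q[:,2],rcond=None)[0])
# cradle frame -> target for tool: cradle c0, heading 87
u=np.array([np.cos(np.radians(87)),np.sin(np.radians(87))]);nt=np.array([.5076,.0545])+.0032*u
for off in(-25,-5,20,97):  # tip past edge
    tip=nt+u*(-.120+off/1000); g=tip-u*.156; print(off,tip.round(4),"grip",g.round(4)); go(g[0],g[1],s["position"][2],87)
```

```text
[-0.99031759  0.65884609  5.46844589] [ 0.4293052  -0.32054035  0.04997599] [ 0.22915444  0.97338642 -0.00266706]
15314 ((86.3523941040039, 0.009340286254882812), (59.97849655151367, 92.689453125), 89.99348449707031) [ 40.00690761 -29.98416793  11.54860564] [132.70046164  29.99610226  53.55087999]
plane [2.59939391e-01 2.49476911e-03 1.01661603e+01]
-25 [ 0.5002 -0.0871] grip [ 0.492  -0.2429]
t 13.45 rot [  0.04   0.16 -10.25] shift [90.  43.3 -0.2] gap 23.6
-5 [ 0.5012 -0.0671] grip [ 0.4931 -0.2229]
t 13.45 rot [  0.04   0.16 -10.25] shift [109.7  39.7  -0.3] gap 23.6
20 [ 0.5025 -0.0422] grip [ 0.4944 -0.198 ]
t 13.45 rot [  0.04   0.16 -10.25] shift [134.3  35.2  -0.3] gap 23.6
97 [0.5066 0.0347] grip [ 0.4984 -0.1211]
t 13.45 rot [  0.04   0.16 -10.25] shift [210.   21.5  -0.5] gap 23.6
```

Call:
arm_command --targets '[[[0,0,-1.5],[10,7,-0.3],15],[[0,0,-3],[22,13,-0.3],15],[[0,0,-4.5],[35,19,-0.3],15],[[0,0,-6],[48,25,-0.3],15],[[0,0,-7.5],[61,31,-0.3],15],[[0,0,-9],[75,38,-0.3],15],[[0,0,-10.2],[88,43,-0.3],15],[[0,0,-10.2],[90,43.3,-0.3],15],[[0,0,-10.2],[90,43.3,-0.3],15],[[0,0,-10.2],[90,43.3,-0.3],15]]'

```text
time: 14.45
position: [0.4933, -0.2413, 0.05]
eef_rot: [0.725, 0.688, 0.001, 0.001]
force: [2.3, 2.2, 5.0]
finger_gap: 0.0235
grip_force: 59.4
```

```bash
cat > k.py <<'E'
from h import *
s=bot.get_state();print("F",s["force"],"p",s["position"],"grip",s["grip_force"])
u=np.array([np.cos(np.radians(87)),np.sin(np.radians(87))]);nt=np.array([.5076,.0545])+.0032*u
for off in(20,60,97):
    g=nt+u*(-.276+off/1000); go(g[0],g[1],s["position"][2],87)
im,d,m,T=cam("wrist"); im2,*_=cam("side"); import sys
save(sys.argv[1],np.hstack([cv2.resize(im,(400,400)),cv2.resize(im2[150:270,210:330],(400,400))]))
E
python3 k.py k1.png
```

```text
F [2.33956983 2.22270559 5.01667826] p [ 0.49326192 -0.24131086  0.04999304] grip 59.405858516693115
t 14.45 rot [ 0.17 -0.04  0.02] shift [43.4 -1.1  0. ] gap 23.5
t 14.45 rot [ 0.17 -0.04  0.02] shift [83.4 -1.1  0.1] gap 23.5
t 14.45 rot [ 0.17 -0.04  0.02] shift [ 1.204e+02 -1.100e+00  1.000e-01] gap 23.5
```

View pics/k1.png

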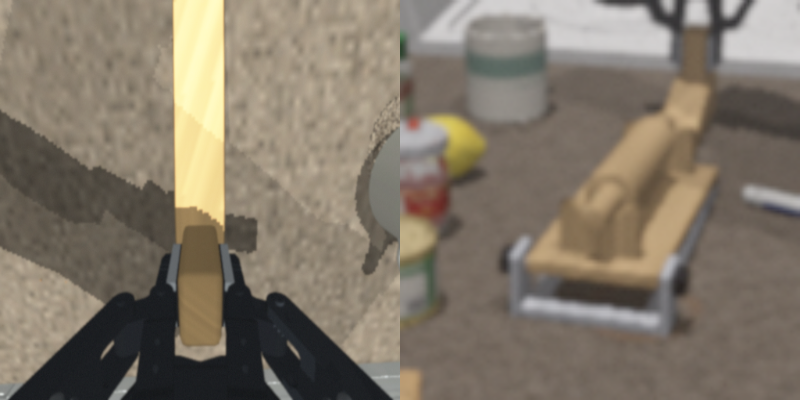

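The wedge sits straight in the fingers with its tip pointing between the runners, and the pin is still seated. Ten pictures are used, so I go on by numbers.

Call:
arm_command --targets '[[[0,0,0],[6,-0.5,0],15],[[0,0,0],[12,-1.1,0],15],[[0,0,0],[18,-1.1,0],15],[[0,0,0],[24,-1.1,0],15],[[0,0,0],[30,-1.1,0],15],[[0,0,0],[36,-1.1,0],15],[[0,0,0],[43,-1.1,0],15],[[0,0,0],[43,-1.1,0],15]]'

```text
time: 15.35
position: [0.4929, -0.1992, 0.05]
eef_rot: [0.726, 0.688, -0.001, 0.001]
force: [0.5, -1.2, 7.1]
finger_gap: 0.0236
grip_force: 59.7
```

Call:
arm_command --targets '[[[0,0,0],[4,0,0],15],[[0,0,0],[8,0,0],15],[[0,0,0],[12,0,0],15],[[0,0,0],[16,0,0],15],[[0,0,0],[20,0,0],15],[[0,0,0],[24,0,0],15],[[0,0,0],[28,0,0],15],[[0,0,0],[32,0,0],15],[[0,0,0],[36,0,0],15],[[0,0,0],[40,0,0],15],[[0,0,0],[40,0,0],15]]'

```text
time: 16.45
position: [0.4952, -0.1615, 0.05]
eef_rot: [0.726, 0.687, -0.002, 0.002]
force: [-0.9, -8.2, 4.5]
finger_gap: 0.0232
grip_force: 59.5
```

```bash
cat > c.py <<'E'
from h import *
s=bot.get_state();print("F",s["force"],"p",s["position"],"grip",s["grip_force"])
u=np.array([np.cos(np.radians(87)),np.sin(np.radians(87))]);nt=np.array([.5076,.0545])+.0032*u
g=nt+u*(-.276+.097); go(g[0],g[1],s["position"][2],87)
for nm in("side","scene"):
    im,d,m,T=cam(nm);P=cloud(d,m,T);hsv=cv2.cvtColor(im,cv2.COLOR_RGB2HSV)
    k=(cv2.inRange(hsv,(8,50,60),(27,230,255))>0); q=P-np.r_[nt,0]
    a=q[...,:2]@u; b=q[...,:2]@[u[1],-u[0]]
    e=k&(abs(b)>.031)&(abs(b)<.045)&(abs(a)<.11)&(P[...,2]<.07)
    if e.sum()>30: f=np.polyfit(a[e],P[e][:,2],1); r=abs(P[e][:,2]-np.polyval(f,a[e]))<.004; f=np.polyfit(a[e][r],P[e][r][:,2],1); print(nm,"deck slope, z0",f,e.sum())
    e=k&(abs(b)<.005)&(abs(a)<.07)&(P[...,2]>.06)&(P[...,2]<.13)
    if e.sum()>20: print("  pin top slope, z0",np.polyfit(a[e],P[e][:,2],1),e.sum())
E
python3 c.py
```

```text
F [-0.92742574 -8.23071028  4.47204557] p [ 0.49516955 -0.16148041  0.05002095] grip 59.49177861213684
t 16.45 rot [ 0.02  0.38 -0.14] shift [40.5  1.  -0.3] gap 23.2
side deck slope, z0 [0.04239232 0.03856327] 266
  pin top slope, z0 [0.04384653 0.09180772] 65
scene deck slope, z0 [0.04358374 0.03945577] 395
  pin top slope, z0 [0.02719527 0.09163661] 133
```

Call:
arm_command --targets '[[[0,0,0],[4,0,0],15],[[0,0,0],[8,0.5,0],15],[[0,0,0],[12,1,0],15],[[0,0,0],[16,1,0],15],[[0,0,0],[20,1,0],15],[[0,0,0],[24,1,0],15],[[0,0,0],[28,1,0],15],[[0,0,0],[32,1,0],15],[[0,0,0],[36,1,0],15],[[0,0,0],[39,1,0],15],[[0,0,0],[39,1,0],15],[[0,0,0],[39,1,0],15]]'

```text
time: 17.75
position: [0.4982, -0.1226, 0.05]
eef_rot: [0.726, 0.687, -0.002, 0.002]
force: [-1.0, -8.1, 6.2]
finger_gap: 0.0233
grip_force: 59.7
```

```bash
python3 c.py
```

```text
F [-0.96415794 -8.10720465  6.16867492] p [ 0.49819793 -0.12262241  0.04998213] grip 59.710503816604614
t 17.75 rot [ 0.01  0.37 -0.14] shift [ 1.6  0.1 -0. ] gap 23.3
side deck slope, z0 [-0.00244178  0.04422257] 303
  pin top slope, z0 [0.00134778 0.09772468] 72
scene deck slope, z0 [-0.00162618  0.04460812] 402
  pin top slope, z0 [-0.00363852  0.09749219] 135
```

Call:
arm_command --targets '[[[0,0,0],[0,0,0],15],[[0,0,0],[0,0,0],15],[[0,0,0],[0,0,0],15],[[0,0,0],[0,0,0],15],[[0,0,0],[0,0,0],15]]'

```text
time: 18.35
position: [0.4982, -0.1226, 0.05]
eef_rot: [0.726, 0.687, -0.002, 0.002]
force: [-1.1, -7.5, 6.4]
finger_gap: 0.0234
grip_force: 59.7
```

```bash
python3 c.py; python3 -c "
from rig import bot
print(bot.sign_off())"
```

```text
F [-1.08681809 -7.49285616  6.37947674] p [ 0.4981938  -0.12263915  0.04999808] grip 59.719966650009155
t 18.35 rot [ 0.02  0.36 -0.14] shift [ 1.6  0.1 -0. ] gap 23.4
side deck slope, z0 [-0.00188385  0.04430316] 305
  pin top slope, z0 [0.00082386 0.09774139] 71
scene deck slope, z0 [0.00197621 0.04441027] 402
  pin top slope, z0 [-0.01317603  0.09761373] 136
the job is handed in; nothing more can be done
None
```

Job handed in at 18.4 s, verdict not reported: the pin lies in both notches, and the wedge, still gripped at about 60 N, carries the deck, which measures level to about 0.002 rad.

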